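Aim the horn antenna at the panel and trigger the sweep

TASK

Swing the antenna rotator round by pushing its tail bar sideways with one fingertip, without gripping it and without touching the horn, until the horn points at the middle of the flat square panel antenna. Then take the finger off the bar and, with the horn aimed, press the round button on the trigger box down and let it come up again. Do not lift, shift or knock over the rotator's base, the antennas or anything else on the bench.

Things in the scene. Friction and masses are not known exactly. Their poses are not given: they have to be found in the camera images.
- rotator: The rotator's base: a round grey drum 100 mm across on a 124 mm dark foot plate, 62 mm high, 3 kg, standing loose on the mat. Origin: centre of its underside, below the vertical turning axis; z up.
- head (a joint): Angle of the turning head on the rotator's base, rad, growing counter-clockwise from above; 0 when the horn points along the -x axis of the rotator's base. Turns freely over more than a full turn either way from where it starts, with light friction (about 0.08 Nm, under 1 N at the end of the tail bar), no spring, and stays where it is left.
- horn: Aluminium conical horn antenna on the turning head. Origin: on the vertical turning axis at the horn's mid height, 105 mm above the mat. x: the way the horn points, y to its left, z up. It starts 26 mm ahead of the axis with a 40 mm square flange and flares to a round mouth 72 mm across (from 69 to 141 mm above the mat) at 105 mm from the axis. Not to be touched.
- tail_left: Left half (on the horn's +y side) of the grey tail bar, the bar that sticks out behind the horn along its -x. The whole bar is 20 mm wide, 26 mm high (from 92 to 118 mm above the mat) and free from 16 to 130 mm from the turning axis; it passes over the head's 88 mm disc (top at 73 mm). Frame as horn. The two halves move as one; pressing both side faces at once (over 2 N each) is gripping.
- tail_right: Right half (on the horn's -y side) of the tail bar, fixed to the left half; frame as horn.
- tail_push (a point): Point on the tail bar's centre line, mid height, 105 mm behind the turning axis: a good place to push (on a side face, 10 mm to the side of this point).
- panel: The panel antenna: a flat upright square white plate, 100 x 100 x 8 mm with a 70 mm square copper patch on its front, on a round dark foot 72 mm across; 155 mm high in all, loose, 0.4 kg. Origin: centre of its underside; z up; its front faces its -x.
- panel_center (a point): Middle of the panel antenna's square plate, 105 mm above the mat: what the horn must point at.
- trigger: Trigger box: a grey box 80 x 100 x 35 mm fixed to the bench, with one white round button in a black housing in the middle of its top. Origin: centre of its underside; z up.
- button (a joint): Travel of the trigger box's button, m: 0 up, 0.006 fully down; springs back. Fully down takes 4 N; it counts as pressed from 0.004.
- button_top (a point): Centre of the top face of the 32 mm round button; it is pressed straight down from above.
- whip: Bystander: black rod antenna on a 72 mm foot, 154 mm high, loose. Origin: centre of its underside.
- bicone: Bystander: aluminium double-cone antenna, 68 mm across, on a 72 mm foot, 148 mm high, loose. Origin: centre of its underside.
- tray: Bystander: fixed grey compartment tray, 90 x 120 x 30 mm. Origin: centre of its underside.
- wrench: Bystander: loose wrench, 150 mm long, lying flat.
- driver: Bystander: loose screwdriver, 170 mm long, lying flat.
- adapter: Bystander: loose upright brass coaxial adapter, 20 mm across, 42 mm high. Origin: centre of its underside.
- load: Bystander: loose upright steel coaxial adapter, 20 mm across, 42 mm high. Origin: centre of its underside.
- jar: Bystander: loose small jar, 48 mm across, 60 mm high. Origin: centre of its underside.
Mind the look-alikes: they are no part of the job. What is shaped like the rotator but yellow is not meant.

How it is judged:
On the way, in this order (a step that is already met when the one before it is completed fails the run):
1. the horn points at the middle of the panel antenna and stands still, with the finger off the rotator (y of panel_center in the frame of horn between -0.025 and 0.025 m and x of panel_center in the frame of horn above 0.05 m and velocity of joint head between -0.05 and 0.05 rad/s and contact force between each of the arm, the fingers and rotator below 0.2 N), for 0.2 s.
2. the trigger button is pressed by the fingers (value of joint button above 0.004 m and contact force between the fingers and trigger above 0.5 N), for 0.05 s.
At the end, for the whole second after the job is handed in: The horn's axis passes within 25 mm of the middle of the panel antenna's plate, in front of the horn, and the head is at rest; the button has come up again (under 1.5 mm); the rotator's base and the panel stand upright within 20 mm of where they began (y of panel_center in the frame of horn between -0.025 and 0.025 m and x of panel_center in the frame of horn above 0.05 m and velocity of joint head between -0.05 and 0.05 rad/s and value of joint button below 0.0015 m and distance of each of rotator, panel from where it was at the start of the episode below 0.02 m and angle between panel's own z axis and vertical below 0.1 rad and angle between rotator's own z axis and vertical below 0.05 rad); the robot touches nothing.
It fails at once if the tail bar is gripped (both side faces pressed at once) (contact force between the fingers and tail_left above 2 N and contact force between the fingers and tail_right above 2 N).
It fails at once if the horn is touched (contact force between any of the fingers, the arm and horn above 1 N).
It fails at once if the button is pressed while the horn is not aimed at the panel (value of joint button above 0.004 m and not (y of panel_center in the frame of horn between -0.025 and 0.025 m and x of panel_center in the frame of horn above 0.05 m)).
It fails at once if the rotator's base or the panel antenna is lifted, shifted over 20 mm or tipped (distance of any of rotator, panel from where it was at the start of the episode above 0.02 m or angle between rotator's own z axis and vertical above 0.1 rad or angle between panel's own z axis and vertical above 0.2 rad).
It fails at once if a bystander is lifted, shifted over 20 mm or knocked over (distance of any of whip, bicone, wrench, driver, adapter, load, jar from where it was at the start of the episode above 0.02 m or angle between any of whip, bicone, adapter, load, jar's own z axis and vertical above 0.3 rad).
It also fails if it takes over 58 s, if anything falls off the work surface, if the arm or the gripper's body presses on something with over 40 N, if the wrist force passes 120 N, or if a joint passes its speed limit or range.

ROBOT

A 7-joint arm with a two-finger parallel gripper is mounted at the origin on the work surface. World frame = base frame: x ahead of the robot, y to its left, z up, the work surface at z = 0. Lengths are in m, angles in rad, forces in N, time in s.
With the tool pointing down it reaches from about 0.35 to 0.9 m from the base axis. Payload 7.2 kg.
Tool frame: the origin (TCP) lies on the centre line of the jaws, within the pads' length; the fingertips stand 19 mm ahead of it and the grasp point (between the pads) is the TCP; z points along the fingers, y is the line along which they close (so a half turn about z gives the same grasp; the last joint's range is limited). The gripper opens to 88 mm and grips with 3 to 60 N. Pads are 20 mm wide; open, the fingers measure 115 mm over their backs; the gripper's body (75 mm by 178 mm) begins 61 mm behind the grasp point.
Start: joints at [-1.242, 0.411, -0.013, 1.596, 0.006, 1.134, -0.082], TCP at [0.242, 0.576, 0.242] pointing down, gripper open.
Joint ranges: [-2.95, 2.95], [-0.29, 1.99], [-1.47, 1.44], [0.14, 2.54], [-1.03, 4.17], [0.13, 1.85], [-2.86, 2.86]. Speed limits (rad/s): [2.39, 2.39, 3.01, 3.01, 3.14, 3.14, 3.14].

INTERFACE

Orientations are given as a 3x3 rotation matrix whose columns are the frame's x, y, z axes.
In Python, from workcell import ctrl gives the robot as it stands.
- The arm moves only by the shell command python3 -m jog 'ROWS'. ROWS is JSON, a list of rows, each an object of numbers: "jaw": the opening, from 0 (shut) to 1 (fully open); "x", "y", "z": the shift along the tool's x, y, z in units of 30 mm (1.0 is 30 mm); "rx", "ry", "rz": the turn, a rotation vector about the tool's x, y, z in units of 5 degrees (1.0 is 5 degrees). In form: [{"jaw": .., "x": .., "y": .., "z": .., "rx": .., "ry": .., "rz": ..}, ...]. A call has 1 to 8 rows; each row shifts and turns the commanded pose from where the row before left it, along the tool's axes as they then stand; what a row does not reach is not made up. A row lasts 1/12 s, in which the tool goes at most 41.7 mm and 7.16 degrees, less where a joint would pass 70% of its speed; a pose out of reach is approached as far as the arm can. A call is refused whole if a number of a shift passes 1 or a number of a turn 1, either way. A call with a gripper value outside its range is refused whole. The fingers move at their own pace and stop on an object; the grip force is fixed at half the most. Time passes only in rows, so rows that do not move let the fingers close. It gives the time, the measured TCP pose, the force, the opening and the grip force at its end, in the units of the state.
- ctrl.sense(): the state, without advancing time (a new reading comes with each control period).
- ctrl.grab_frame(name): name is "scene" or "top" or "wrist"; returns a dict with "img" (384x512x3 uint8, blue, green, red), "intrinsics" (3x3 intrinsics, pixels), "world_to_cam" (4x4, takes a point from world to camera coordinates); the wrist camera has in their place "hand_eye" (4x4, takes a point from camera to tool coordinates, whose origin is the TCP and whose axes are the flange's). Camera axes: x right, y down, z forward; pixel columns grow to the right and rows downward; lengths in m; the calibration is good to about 2 mm. The wrist camera is an equidistant fisheye: a pixel r from the principal point sees the ray r / f radians off the axis. A picture is of the moment at which its call begins: read the wrist's pose just before it. There is no depth.
- ctrl.sign_off(): hands the job in; it is judged then, once.
The state is a dict: "time": time; "joint_positions": joint angles; "joint_velocities": joint speeds; "joint_torque": joint torques, N m; "tcp_pos": TCP position; "tool_rot": TCP orientation; "wrist_force": force on the tool from outside, world axes, zero at the start; "wrist_torque": the same for the moment, N m; "opening": opening from 0.0 (shut) to 1.0 (fully open); "grasp_force": force on a finger pad.
Only numpy, scipy, OpenCV 4.12 (cv2) and the standard library are available. Lean on these libraries where they do the work, as an engineer would, in place of code of your own. Each camera call takes 0.05 s, during which the arm holds its last target. There are 200 camera calls.

## Working session

There is one attempt and no reset: what is moved stays moved. The work goes in short steps, Python scripts to look and compute and a shell command to move; the robot and the scene stay as the last step left them, time stands still between calls to the robot, and variables do not carry over. Pictures are saved under pics/ and viewed, at most 10 in all, crops included, and the job is handed in when it is done.

```bash
mkdir -p pics
python3 - <<'E'
from workcell import ctrl
import cv2,numpy as np
s=ctrl.sense();print(s['time'],s['tcp_pos'],np.round(s['tool_rot'],3).tolist(),s['opening'])
for n in('top','scene'):
    f=ctrl.grab_frame(n);cv2.imwrite(f'pics/{n}0.png',f['img']);print(n,np.round(f['intrinsics'],1).tolist(),np.round(f['world_to_cam'],4).tolist())
    np.savez(f'{n}.npz',K=f['intrinsics'],T=f['world_to_cam'])
E
```

```text
0.0 [0.2413993  0.57600095 0.24084493] [[-0.922, 0.386, -0.0], [0.386, 0.922, -0.001], [-0.0, -0.002, -1.0]] 0.997186769267132
top [[367.9, 0.0, 254.5], [0.0, 367.9, 196.7], [0.0, 0.0, 1.0]] [[0.0082, -0.9999, 0.0121, -0.0153], [-0.984, -0.0103, -0.178, 0.5205], [0.1781, -0.0104, -0.984, 1.1001], [0.0, 0.0, 0.0, 1.0]]
scene [[380.8, 0.0, 256.0], [0.0, 380.8, 191.6], [0.0, 0.0, 1.0]] [[0.2252, 0.9743, 0.009, -0.123], [0.745, -0.1662, -0.6461, -0.3012], [-0.6279, 0.1522, -0.7632, 1.4327], [0.0, 0.0, 0.0, 1.0]]
```

View pics/top0.png

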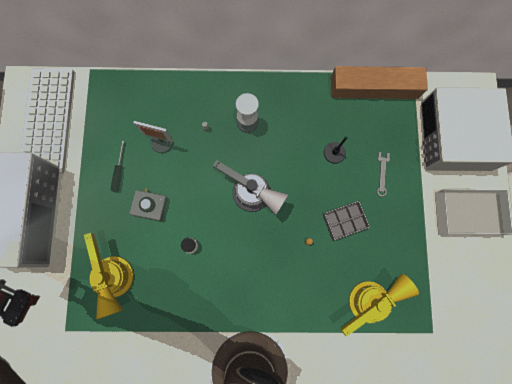

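View pics/scene0.png

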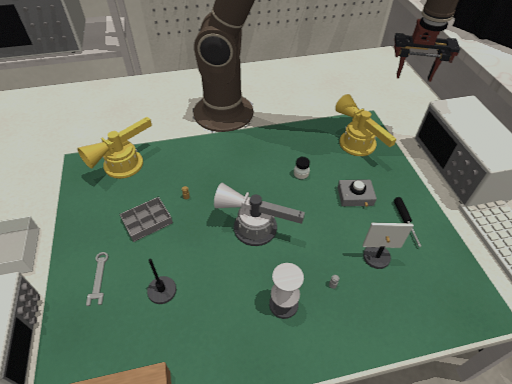

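The top view shows the grey rotator at (252,188), with its tail toward (217,166) and its horn mouth at (277,201). The panel is at (155,132), the trigger button at (147,204) and the jar at (190,245). The bicone is at (247,108), and the steel load at (205,126).

```bash
cat > h.py <<'E'
import numpy as np,cv2
C={n:np.load(n+'.npz') for n in('top','scene')}
def ray(n,uv):
    K,T=C[n]['K'],C[n]['T'];R=T[:3,:3];o=-R.T@T[:3,3];d=R.T@np.linalg.solve(K,[*uv,1]);return o,d
def onz(n,uv,z):
    o,d=ray(n,uv);return o+d*(z-o[2])/d[2]
def tri(a,b):
    (o,d),(p,e)=ray('top',a),ray('scene',b)
    t=np.linalg.lstsq(np.c_[d,-e],p-o,rcond=None)[0];x,y=o+d*t[0],p+e*t[1]
    return (x+y)/2,np.linalg.norm(x-y)
E
python3 - <<'E'
from h import *
np.set_printoptions(precision=3,suppress=True)
for k,uv,z in [('trigbox top',(148,206),.035),('axis post',(252,186),.12),('tailend',(218,166),.118),('mouth',(275,202),.105),('panelfoot',(162,145),.01),('paneltop L',(139,122),.155),('paneltop R',(168,129),.155),('bicone foot',(247,122),.005),('jar',(190,244),.06),('load',(205,125),.042),('driver',(118,180),.02)]: print(k,onz('top',uv,z))
print('button',tri((147,204),(359,186)))
print('tail end',tri((216,165),(302,211)))
a=cv2.imread('pics/top0.png')[90:260,90:310];b=cv2.imread('pics/scene0.png')[140:320,190:440]
cv2.imwrite('pics/c1.png',cv2.resize(a,None,fx=3.5,fy=3.5,interpolation=cv2.INTER_CUBIC))
cv2.imwrite('pics/c2.png',cv2.resize(b,None,fx=3.2,fy=3.2,interpolation=cv2.INTER_CUBIC))
E
```

```text
trigbox top [0.49  0.322 0.035]
axis post [ 0.539 -0.002  0.12 ]
tailend [0.599 0.099 0.118]
mouth [ 0.495 -0.071  0.105]
panelfoot [0.697 0.295 0.01 ]
paneltop L [0.719 0.329 0.155]
paneltop R [0.698 0.244 0.155]
bicone foot [0.782 0.016 0.005]
jar [0.372 0.182 0.06 ]
load [0.756 0.152 0.042]
driver [0.575 0.427 0.02 ]
button (array([0.495, 0.324, 0.046]), np.float64(0.00472654265077073))
tail end (array([0.601, 0.106, 0.122]), np.float64(0.002946766042447882))
```

View pics/c1.png

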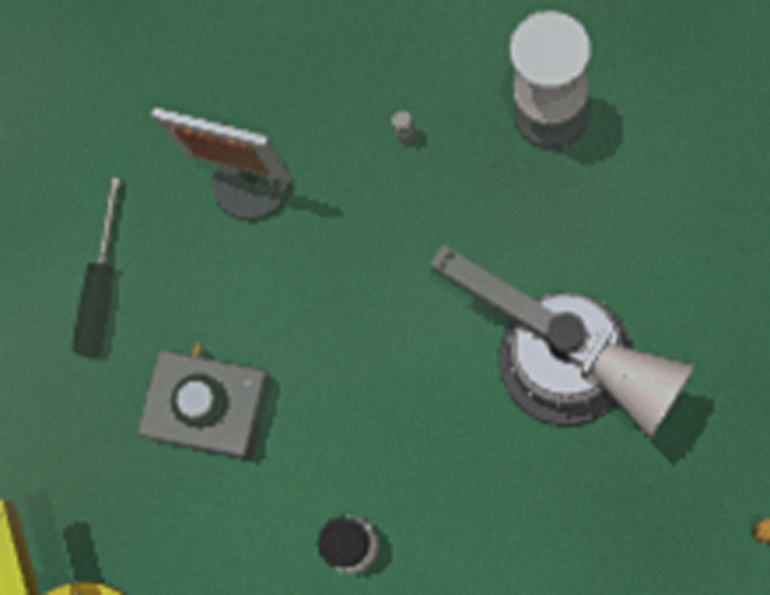

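View pics/c2.png

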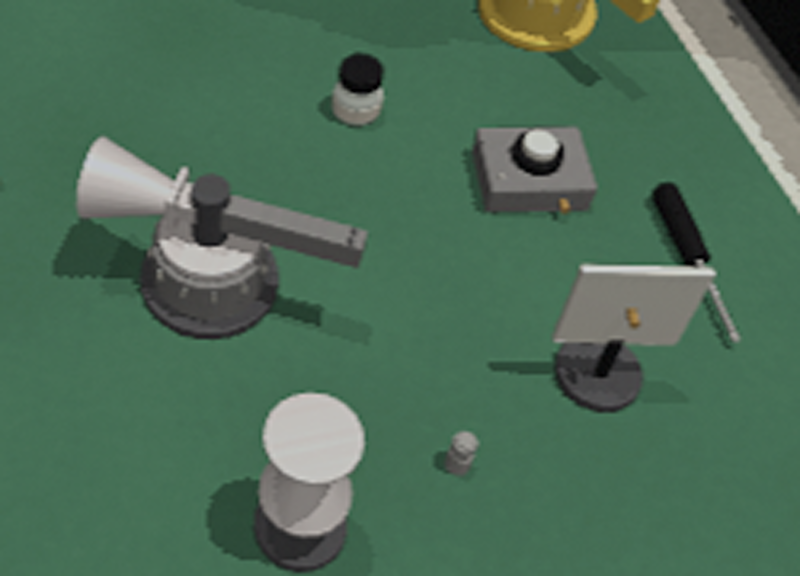

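Run:
```python
from h import *
np.set_printoptions(precision=3,suppress=True)
t=lambda x,y:(x/3.5+89.6,y/3.5+89.6)
s=lambda x,y:(x/3.2+189.7,y/3.2+139.7)
for k,a,b in [('post',(567,331),(212,187)),('tailend',(438,256),(358,240)),('panelTop',(210,126),(647,269)),('pfoot',(252,190),(598,373)),('button',(194,399),(541,143)),('jar',(346,543),(361,71)),('load',(402,121),(464,438)),('bicone top',(550,48),(314,438)),('pTopL',(153,111),(712,271)),('pTopR',(267,140),(583,267)),('plower R',(290,178),(555,343)),('mouth',(672,400),(90,178))]: print(k,tri(t(*a),s(*b)))
print('foot',onz('top',t(566,360),.01),onz('top',t(252,190),.01),onz('scene',s(598,373),.01),onz('scene',s(209,279),.01))
```

```text
post (array([ 0.542, -0.001,  0.133]), np.float64(0.0007337837665044536))
tailend (array([0.609, 0.107, 0.117]), np.float64(0.0043206614851599235))
panelTop (array([0.708, 0.297, 0.154]), np.float64(0.0011146507066693053))
pfoot (array([ 0.705,  0.3  , -0.003]), np.float64(0.0008577585615803661))
button (array([0.494, 0.326, 0.053]), np.float64(0.0011598113074963695))
jar (array([0.37 , 0.188, 0.055]), np.float64(0.0016969144800443833))
load (array([0.758, 0.153, 0.042]), np.float64(0.0017513641273359303))
bicone top (array([0.784, 0.015, 0.148]), np.float64(0.0009585043491355756))
pTopL (array([0.72 , 0.345, 0.154]), np.float64(0.0021051025481190165))
pTopR (array([0.696, 0.25 , 0.155]), np.float64(0.00014215264572063442))
plower R (array([0.699, 0.252, 0.052]), np.float64(0.0009800963733642926))
mouth (array([ 0.489, -0.092,  0.106]), np.float64(0.003639717678533646))
foot [ 0.541 -0.001  0.01 ] [0.701 0.296 0.01 ] [0.712 0.294 0.01 ] [ 0.547 -0.003  0.01 ]
```

```bash
python3 -m jog '[{"jaw":0,"rz":-0.9},{"jaw":0,"rz":-0.9},{"jaw":0,"rz":-0.9},{"jaw":0,"rz":-0.9},{"jaw":0,"rz":-0.94},{"jaw":0,"x":-0.4,"y":-0.5},{"jaw":0,"x":-0.7,"y":-0.9},{"jaw":0,"x":-0.7,"y":-0.9}]'; python3 -m jog '[{"jaw":0,"x":-0.7,"y":-0.9},{"jaw":0,"x":-0.7,"y":-0.9},{"jaw":0,"x":-0.7,"y":-0.9},{"jaw":0,"x":-0.7,"y":-0.9},{"jaw":0,"x":-0.7,"y":-0.9},{"jaw":0,"x":-0.7,"y":-0.9},{"jaw":0,"x":-0.7,"y":-0.9},{"jaw":0,"x":-0.4,"y":-0.5}]'; python3 -c "
from workcell import ctrl
s=ctrl.sense();print(s['tool_rot'],s['joint_positions'])"
```

```text
[[-9.22305264e-01  3.86461885e-01 -4.59204331e-04]
 [ 3.86462145e-01  9.22304271e-01 -1.35767085e-03]
 [-1.01161920e-04 -1.42965206e-03 -9.99998973e-01]] [-1.24217838  0.41181383 -0.0127038   1.59693611  0.00559642  1.1343115
 -0.08218977]invalid input
invalid input
```

```bash
python3 -m jog '[{"jaw":0,"x":0,"y":0,"z":0,"rx":0,"ry":0,"rz":-0.9},{"jaw":0,"x":0,"y":0,"z":0,"rx":0,"ry":0,"rz":-0.9},{"jaw":0,"x":0,"y":0,"z":0,"rx":0,"ry":0,"rz":-0.9},{"jaw":0,"x":0,"y":0,"z":0,"rx":0,"ry":0,"rz":-0.9},{"jaw":0,"x":0,"y":0,"z":0,"rx":0,"ry":0,"rz":-0.94},{"jaw":0,"x":-0.4,"y":-0.5,"z":0,"rx":0,"ry":0,"rz":0}]'
```

```text
time: 0.6
tcp_pos: [0.2503, 0.5634, 0.241]
tool_rot: [[-1.0, -0.009, -0.002], [-0.009, 1.0, 0.001], [0.002, 0.001, -1.0]]
wrist_force: [0.2, -0.7, 0.0]
opening: 0.583
grasp_force: 0.0
```

```bash
python3 -m jog '[{"jaw":0,"x":-0.7,"y":-0.92,"z":0,"rx":0,"ry":0,"rz":0},{"jaw":0,"x":-0.7,"y":-0.92,"z":0,"rx":0,"ry":0,"rz":0},{"jaw":0,"x":-0.7,"y":-0.92,"z":0,"rx":0,"ry":0,"rz":0},{"jaw":0,"x":-0.7,"y":-0.92,"z":0,"rx":0,"ry":0,"rz":0},{"jaw":0,"x":-0.7,"y":-0.92,"z":0,"rx":0,"ry":0,"rz":0},{"jaw":0,"x":-0.7,"y":-0.92,"z":0,"rx":0,"ry":0,"rz":0},{"jaw":0,"x":-0.7,"y":-0.92,"z":0,"rx":0,"ry":0,"rz":0},{"jaw":0,"x":-0.7,"y":-0.92,"z":0,"rx":0,"ry":0,"rz":0}]'; python3 -m jog '[{"jaw":0,"x":-0.7,"y":-0.92,"z":0,"rx":0,"ry":0,"rz":0},{"jaw":0,"x":-0.7,"y":-0.92,"z":0,"rx":0,"ry":0,"rz":0},{"jaw":0,"x":-0.7,"y":-0.92,"z":0,"rx":0,"ry":0,"rz":0},{"jaw":0,"x":-0.7,"y":-0.92,"z":0,"rx":0,"ry":0,"rz":0},{"jaw":0,"x":-0.7,"y":-0.92,"z":0,"rx":0,"ry":0,"rz":0},{"jaw":0,"x":-0.7,"y":-0.92,"z":0,"rx":0,"ry":0,"rz":0},{"jaw":0,"x":-0.7,"y":-0.92,"z":0,"rx":0,"ry":0,"rz":0},{"jaw":0,"x":-0.7,"y":-0.92,"z":0,"rx":0,"ry":0,"rz":0}]'; python3 -m jog '[{"jaw":0,"x":-0.7,"y":-0.92,"z":0,"rx":0,"ry":0,"rz":0},{"jaw":0,"x":-0.7,"y":-0.92,"z":0,"rx":0,"ry":0,"rz":0},{"jaw":0,"x":0,"y":0,"z":0,"rx":0,"ry":0,"rz":0},{"jaw":0,"x":0,"y":0,"z":0,"rx":0,"ry":0,"rz":0}]'
```

```text
time: 1.27
tcp_pos: [0.422, 0.3388, 0.2414]
tool_rot: [[-1.0, 0.001, -0.0], [0.001, 1.0, -0.0], [0.0, -0.0, -1.0]]
wrist_force: [0.6, 1.2, -0.2]
opening: 0.011
grasp_force: 0.0
time: 1.93
tcp_pos: [0.5898, 0.118, 0.2413]
tool_rot: [[-1.0, 0.001, -0.001], [0.001, 1.0, -0.0], [0.001, -0.0, -1.0]]
wrist_force: [1.4, 0.2, -0.0]
opening: 0.006
grasp_force: 0.0
time: 2.27
tcp_pos: [0.6317, 0.0618, 0.2408]
tool_rot: [[-1.0, 0.005, -0.001], [0.005, 1.0, -0.001], [0.001, -0.001, -1.0]]
wrist_force: [-0.5, 0.6, -0.1]
opening: 0.002
grasp_force: 0.0
```

Run:
```python
from workcell import ctrl
import cv2,numpy as np
s=ctrl.sense();print(s['joint_positions'])
f=ctrl.grab_frame('wrist');cv2.imwrite('pics/w1.png',f['img']);print(f['intrinsics'].tolist() if hasattr(f['intrinsics'],'tolist') else f['intrinsics'],np.round(f['hand_eye'],4).tolist())
```

```text
[-0.29613672  0.42916333  0.17080907  1.58076808 -0.07691082  1.13949171
  1.45768673]
[[297.3186396354542, 0.0, 257.98583671560897], [0.0, 297.3186396354542, 191.30056338492315], [0.0, 0.0, 1.0]] [[0.0004, -0.9605, -0.2781, 0.0762], [1.0, 0.0004, 0.0003, -0.0002], [-0.0002, -0.2781, 0.9605, -0.1426], [0.0, 0.0, 0.0, 1.0]]
```

View pics/w1.png

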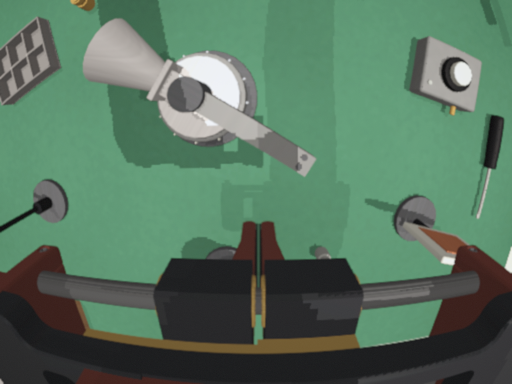

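The wrist view shows the post top at (185,95), the tail end at (304,163), the button at (461,74) and the closed fingertips at (258,228). The bar's right side is clear. I'll check these positions by ray.

```bash
cat >> h.py <<'E'
def wray(f,s,uv):
    K=f['intrinsics'] if isinstance(f,dict) else f
    raise NotImplementedError
def wz(K,H,s,uv,z):
    d=np.array([(uv[0]-K[0,2])/K[0,0],(uv[1]-K[1,2])/K[1,1]]);r=np.linalg.norm(d)
    v=np.r_[d/r*np.sin(r),np.cos(r)];R=np.array(s['tool_rot']);H=np.array(H)
    o=R@H[:3,3]+s['tcp_pos'];w=R@H[:3,:3]@v;return o+w*(z-o[2])/w[2]
E
sed -i '/^def wray/,/raise/d' h.py
python3 - <<'E'
from h import *
from workcell import ctrl
np.set_printoptions(precision=3,suppress=True)
s=ctrl.sense();f=ctrl.grab_frame('wrist')
for k,uv,z in [('post',(185,95),.133),('tail',(304,163),.118),('btn',(461,74),.053),('pfoot',(415,218),.01),('load',(322,252),.042)]:print(k,wz(f['intrinsics'],f['hand_eye'],s,uv,z))
E
python3 -m jog '[{"jaw":0,"x":0,"y":0,"z":0.9,"rx":0,"ry":0,"rz":0},{"jaw":0,"x":0,"y":0,"z":0.9,"rx":0,"ry":0,"rz":0},{"jaw":0,"x":0,"y":0,"z":0.9,"rx":0,"ry":0,"rz":0},{"jaw":0,"x":0,"y":0,"z":0.8,"rx":0,"ry":0,"rz":0},{"jaw":0,"x":0,"y":0,"z":0.6,"rx":0,"ry":0,"rz":0},{"jaw":0,"x":0,"y":0,"z":0,"rx":0,"ry":0,"rz":0},{"jaw":0,"x":0,"y":0,"z":0,"rx":0,"ry":0,"rz":0}]'
```

```text
post [0.542 0.002 0.133]
tail [0.605 0.106 0.118]
btn [0.493 0.326 0.053]
pfoot [0.704 0.298 0.01 ]
load [0.736 0.148 0.042]
time: 2.95
tcp_pos: [0.6302, 0.066, 0.1182]
tool_rot: [[-1.0, -0.002, -0.002], [-0.002, 1.0, 0.0], [0.002, 0.0, -1.0]]
wrist_force: [1.0, -0.3, 0.3]
opening: 0.007
grasp_force: 0.0
```

Run:
```python
import numpy as np
p=np.array([.632,.064])
for i,a in enumerate(range(45,215,8)):
    q=np.array([.542,.0])+.108*np.array([np.cos(np.radians(a)),np.sin(np.radians(a))]);d=(q-p)/.03;print(a,round(-d[0],2),round(d[1],2),q.round(3));p=q
```

```text
45 0.45 0.41 [0.618 0.076]
53 0.38 0.33 [0.607 0.086]
61 0.42 0.27 [0.594 0.094]
69 0.46 0.21 [0.581 0.101]
77 0.48 0.15 [0.566 0.105]
85 0.5 0.08 [0.551 0.108]
93 0.5 0.01 [0.536 0.108]
101 0.5 -0.06 [0.521 0.106]
109 0.49 -0.13 [0.507 0.102]
117 0.46 -0.2 [0.493 0.096]
125 0.43 -0.26 [0.48  0.088]
133 0.39 -0.32 [0.468 0.079]
141 0.34 -0.37 [0.458 0.068]
149 0.29 -0.41 [0.449 0.056]
157 0.23 -0.45 [0.443 0.042]
165 0.16 -0.47 [0.438 0.028]
173 0.1 -0.49 [0.435 0.013]
181 0.03 -0.5 [ 0.434 -0.002]
189 -0.04 -0.5 [ 0.435 -0.017]
197 -0.11 -0.49 [ 0.439 -0.032]
205 -0.18 -0.47 [ 0.444 -0.046]
213 -0.24 -0.44 [ 0.451 -0.059]
```

```bash
python3 -m jog '[{"jaw":0,"x":0.22,"y":0.2,"z":0,"rx":0,"ry":0,"rz":0},{"jaw":0,"x":0.23,"y":0.21,"z":0,"rx":0,"ry":0,"rz":0},{"jaw":0,"x":0.38,"y":0.33,"z":0,"rx":0,"ry":0,"rz":0},{"jaw":0,"x":0.42,"y":0.27,"z":0,"rx":0,"ry":0,"rz":0},{"jaw":0,"x":0.46,"y":0.21,"z":0,"rx":0,"ry":0,"rz":0},{"jaw":0,"x":0.48,"y":0.15,"z":0,"rx":0,"ry":0,"rz":0},{"jaw":0,"x":0.5,"y":0.08,"z":0,"rx":0,"ry":0,"rz":0},{"jaw":0,"x":0.25,"y":0,"z":0,"rx":0,"ry":0,"rz":0}]'
python3 - <<'E'
from workcell import ctrl
import cv2
a=ctrl.grab_frame('top')['img'][90:260,90:310];cv2.imwrite('pics/c3.png',cv2.resize(a,None,fx=3.5,fy=3.5,interpolation=cv2.INTER_CUBIC))
E
```

```text
time: 3.62
tcp_pos: [0.5417, 0.1097, 0.1201]
tool_rot: [[-1.0, -0.002, 0.002], [-0.002, 1.0, 0.001], [-0.002, 0.001, -1.0]]
wrist_force: [1.3, -0.0, 0.5]
opening: 0.005
grasp_force: 0.5
```

View pics/c3.png

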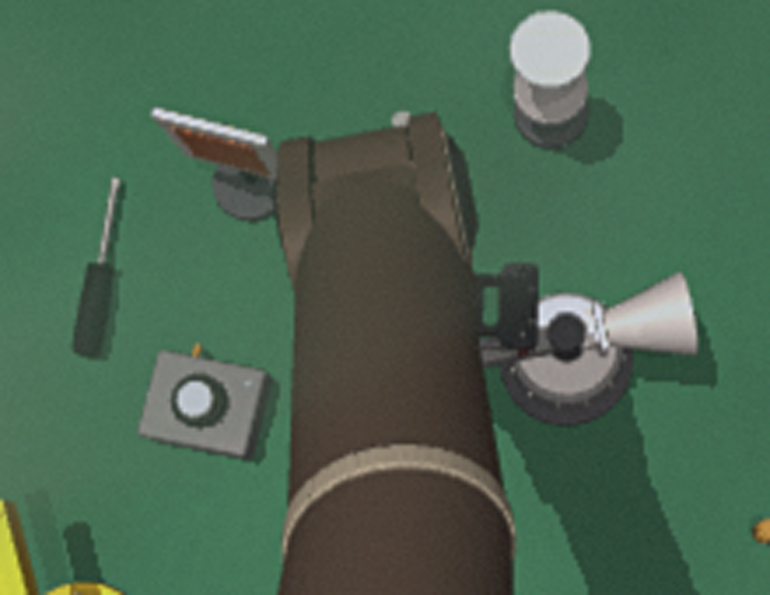

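The tail has followed the finger to about 100°: the horn now points right and slightly up, from (567,333) to (697,315) in the crop. I'll carry on round the arc.

```bash
python3 -m jog '[{"jaw":0,"x":0.35,"y":-0.03,"z":0,"rx":0,"ry":0,"rz":0},{"jaw":0,"x":0.4,"y":-0.05,"z":0,"rx":0,"ry":0,"rz":0},{"jaw":0,"x":0.49,"y":-0.13,"z":0,"rx":0,"ry":0,"rz":0},{"jaw":0,"x":0.46,"y":-0.2,"z":0,"rx":0,"ry":0,"rz":0},{"jaw":0,"x":0.43,"y":-0.26,"z":0,"rx":0,"ry":0,"rz":0},{"jaw":0,"x":0.39,"y":-0.32,"z":0,"rx":0,"ry":0,"rz":0},{"jaw":0,"x":0.34,"y":-0.37,"z":0,"rx":0,"ry":0,"rz":0},{"jaw":0,"x":0.29,"y":-0.41,"z":0,"rx":0,"ry":0,"rz":0}]'
python3 -m jog '[{"jaw":0,"x":0.23,"y":-0.45,"z":0,"rx":0,"ry":0,"rz":0},{"jaw":0,"x":0.16,"y":-0.47,"z":0,"rx":0,"ry":0,"rz":0},{"jaw":0,"x":0.1,"y":-0.49,"z":0,"rx":0,"ry":0,"rz":0},{"jaw":0,"x":0.03,"y":-0.5,"z":0,"rx":0,"ry":0,"rz":0},{"jaw":0,"x":-0.02,"y":-0.4,"z":0,"rx":0,"ry":0,"rz":0},{"jaw":0,"x":-0.02,"y":-0.2,"z":0,"rx":0,"ry":0,"rz":0},{"jaw":0,"x":0,"y":0,"z":0,"rx":0,"ry":0,"rz":0}]'
python3 - <<'E'
from workcell import ctrl
import cv2
s=ctrl.sense();print(s['tcp_pos'])
a=ctrl.grab_frame('wrist')['img'];cv2.imwrite('pics/w2.png',a)
E
```

```text
time: 4.33
tcp_pos: [0.4488, 0.0551, 0.1195]
tool_rot: [[-1.0, -0.0, 0.002], [-0.0, 1.0, 0.001], [-0.002, 0.001, -1.0]]
wrist_force: [1.7, 0.7, 0.8]
opening: 0.006
grasp_force: 0.5
time: 4.92
tcp_pos: [0.4344, -0.0217, 0.119]
tool_rot: [[-1.0, 0.003, 0.001], [0.003, 1.0, -0.0], [-0.001, -0.0, -1.0]]
wrist_force: [-0.4, -0.7, -0.4]
opening: 0.001
grasp_force: 0.0
[ 0.43439527 -0.02172629  0.11902159]
```

View pics/w2.png

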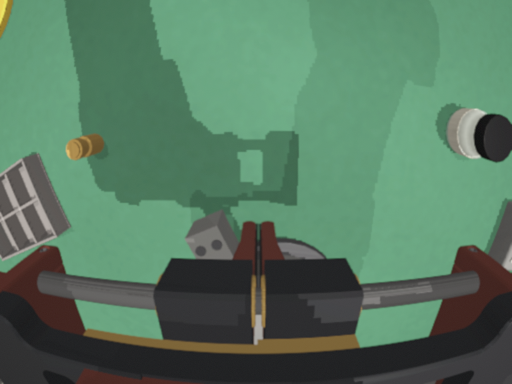

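The wrist view shows the bar's end edge running from (187,237) to (223,212), left of the fingers. It's ahead of them and still being pushed.

Run:
```python
from h import *
from workcell import ctrl
s=ctrl.sense();f=ctrl.grab_frame('wrist')
a=[wz(f['intrinsics'],f['hand_eye'],s,uv,.118) for uv in((187,237),(223,212))];print(a)
m=(a[0]+a[1])/2-[.542,0,0];print(np.hypot(*m[:2]),np.degrees(np.arctan2(m[1],m[0]))%360)
e=a[1]-a[0];print(np.linalg.norm(e),np.degrees(np.arctan2(e[1],e[0])))
c=np.array([.434,-.0217])-[.542,0];print(np.degrees(np.arctan2(c[1],c[0]))%360)
```

```text
[array([ 0.42536476, -0.05938536,  0.118     ]), array([ 0.41077002, -0.03899894,  0.118     ])]
0.13333851575727482 201.64944481442757
0.02507214279427653 125.59905492254657
191.36093457868446
```

```bash
python3 -m jog '[{"jaw":0,"x":-0.08,"y":-0.22,"z":0,"rx":0,"ry":0,"rz":0},{"jaw":0,"x":-0.09,"y":-0.23,"z":0,"rx":0,"ry":0,"rz":0},{"jaw":0,"x":-0.2,"y":-0.47,"z":0,"rx":0,"ry":0,"rz":0},{"jaw":0,"x":-0.12,"y":-0.22,"z":0,"rx":0,"ry":0,"rz":0},{"jaw":0,"x":-0.13,"y":-0.21,"z":0,"rx":0,"ry":0,"rz":0},{"jaw":0,"x":-0.13,"y":-0.17,"z":0,"rx":0,"ry":0,"rz":0},{"jaw":0,"x":-0.14,"y":-0.17,"z":0,"rx":0,"ry":0,"rz":0},{"jaw":0,"x":0,"y":0,"z":0,"rx":0,"ry":0,"rz":0}]'
python3 - <<'E'
from workcell import ctrl
import cv2,numpy as np
a=ctrl.grab_frame('top')['img'][90:260,90:310];b=ctrl.grab_frame('wrist')['img'][100:300,100:300]
a=cv2.resize(a,(440,340),interpolation=cv2.INTER_CUBIC);b=cv2.resize(b,(340,340))
cv2.imwrite('pics/c4.png',np.hstack([a,b]))
E
```

```text
time: 5.68
tcp_pos: [0.4616, -0.0721, 0.1186]
tool_rot: [[-1.0, 0.001, 0.0], [0.001, 1.0, -0.0], [-0.0, -0.0, -1.0]]
wrist_force: [0.1, -0.3, 0.4]
opening: 0.008
grasp_force: 0.0
```

View pics/c4.png

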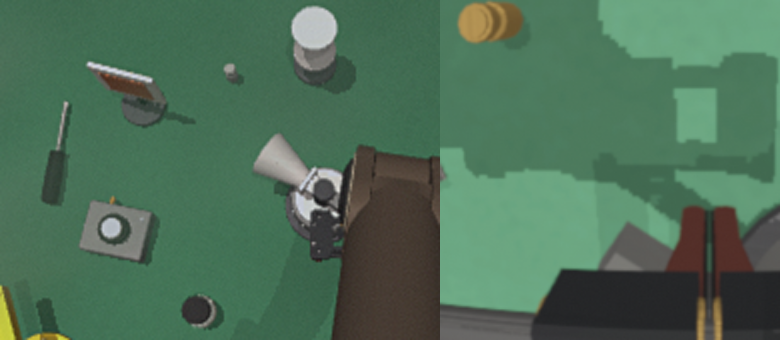

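The horn mouth's rim runs from (255,170) to (278,137) in the crop, so it points up-left, a little short of the panel.

Run:
```python
from h import *
for uv in((255,170),(278,137),(266.5,153.5)):
    p=onz('top',(uv[0]/2+89.8,uv[1]/2+89.8),.105);d=p[:2]-[.542,0];print(p,np.hypot(*d),np.degrees(np.arctan2(d[1],d[0])))
```

```text
[0.57525544 0.10157076 0.105     ] 0.10687629770442596 71.87095716550249
[0.62666048 0.06832855 0.105     ] 0.10879424768163636 38.90662196214399
[0.60084724 0.08502126 0.105     ] 0.10340024854404933 55.311056962477245
```

```bash
python3 -m jog '[{"jaw":0,"x":-0.09,"y":-0.09,"z":0,"rx":0,"ry":0,"rz":0},{"jaw":0,"x":-0.09,"y":-0.09,"z":0,"rx":0,"ry":0,"rz":0},{"jaw":0,"x":-0.08,"y":-0.08,"z":0,"rx":0,"ry":0,"rz":0},{"jaw":0,"x":0,"y":0,"z":0,"rx":0,"ry":0,"rz":0},{"jaw":0,"x":0,"y":0,"z":0,"rx":0,"ry":0,"rz":0},{"jaw":0,"x":0.2,"y":0.2,"z":0,"rx":0,"ry":0,"rz":0},{"jaw":0,"x":0.3,"y":0.3,"z":0,"rx":0,"ry":0,"rz":0},{"jaw":0,"x":0.1,"y":0.1,"z":0,"rx":0,"ry":0,"rz":0}]'
python3 - <<'E'
from workcell import ctrl
import cv2,numpy as np
a=ctrl.grab_frame('top')['img'][110:230,130:290];b=ctrl.grab_frame('scene')['img'][160:280,200:420]
a=cv2.resize(a,None,fx=3,fy=3,interpolation=cv2.INTER_CUBIC);b=cv2.resize(b,None,fx=1.4,fy=1.4,interpolation=cv2.INTER_CUBIC)
o=np.zeros((360,a.shape[1]+b.shape[1],3),np.uint8);o[:,:a.shape[1]]=a;o[:b.shape[0],a.shape[1]:]=b
cv2.imwrite('pics/c5.png',o);print(a.shape,b.shape)
E
```

```text
time: 6.45
tcp_pos: [0.4486, -0.0593, 0.1183]
tool_rot: [[-1.0, -0.0, -0.002], [-0.0, 1.0, 0.001], [0.002, 0.001, -1.0]]
wrist_force: [-0.4, 0.3, -0.7]
opening: 0.007
grasp_force: 0.0
(360, 480, 3) (168, 308, 3)
```

View pics/c5.png

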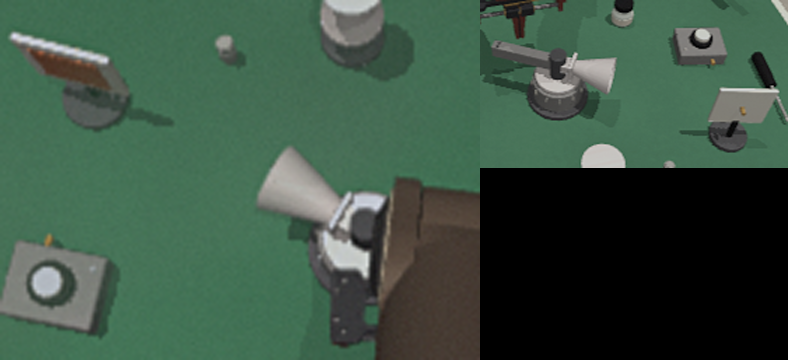

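The mouth's rim now runs from (259,207) to (290,147) in the left crop. In the scene crop the finger is off the bar, and the tail end is at about (494,48).

Run:
```python
from h import *
A=np.array([.542,0])
for uv in((259,207),(290,147),(274.5,177)):
    p=onz('top',(uv[0]/3+129.7,uv[1]/3+109.7),.105);d=p[:2]-A;print(p,np.hypot(*d),np.degrees(np.arctan2(d[1],d[0])))
p=onz('scene',((494-480)/1.4+199.7,48/1.4+159.7),.118);d=A-p[:2];print(p,np.hypot(*d),np.degrees(np.arctan2(d[1],d[0])))
print(np.degrees(np.arctan2(.297,.165)))
```

```text
[0.56328148 0.10502665 0.105     ] 0.10716109017319148 78.54528471600736
[0.62532766 0.07562026 0.105     ] 0.11252520837401939 42.22389782207069
[0.59414466 0.09039925 0.105     ] 0.10436038075074834 60.022524261050606
[ 0.48943585 -0.11488295  0.118     ] 0.12633717325333724 65.41376108652814
60.94539590092286
```

```bash
python3 -m jog '[{"jaw":0,"x":0,"y":0,"z":-0.9,"rx":0,"ry":0,"rz":0},{"jaw":0,"x":0,"y":0,"z":-0.9,"rx":0,"ry":0,"rz":0},{"jaw":0,"x":0,"y":0,"z":-0.9,"rx":0,"ry":0,"rz":0},{"jaw":0,"x":0,"y":0.4,"z":-0.3,"rx":0,"ry":0,"rz":0},{"jaw":0,"x":0,"y":0.9,"z":0,"rx":0,"ry":0,"rz":0},{"jaw":0,"x":0,"y":0.9,"z":0,"rx":0,"ry":0,"rz":0},{"jaw":0,"x":0,"y":0.9,"z":0,"rx":0,"ry":0,"rz":0},{"jaw":0,"x":0,"y":0.9,"z":0,"rx":0,"ry":0,"rz":0}]'
python3 -m jog '[{"jaw":0,"x":-0.2,"y":0.9,"z":0,"rx":0,"ry":0,"rz":0},{"jaw":0,"x":-0.2,"y":0.9,"z":0,"rx":0,"ry":0,"rz":0},{"jaw":0,"x":-0.2,"y":0.9,"z":0,"rx":0,"ry":0,"rz":0},{"jaw":0,"x":-0.2,"y":0.9,"z":0,"rx":0,"ry":0,"rz":0},{"jaw":0,"x":-0.2,"y":0.9,"z":0,"rx":0,"ry":0,"rz":0},{"jaw":0,"x":-0.2,"y":0.9,"z":0,"rx":0,"ry":0,"rz":0},{"jaw":0,"x":-0.2,"y":0.9,"z":0,"rx":0,"ry":0,"rz":0},{"jaw":0,"x":-0.1,"y":0.5,"z":0,"rx":0,"ry":0,"rz":0}]'
python3 - <<'E'
from workcell import ctrl
import cv2,numpy as np
a=ctrl.grab_frame('top')['img'];b=ctrl.grab_frame('scene')['img'];cv2.imwrite('pics/top9.png',a);cv2.imwrite('pics/scene9.png',b)
a=cv2.resize(a[140:250,200:330],None,fx=3,fy=3,interpolation=cv2.INTER_CUBIC);b=cv2.resize(b[170:270,190:320],None,fx=3,fy=3,interpolation=cv2.INTER_CUBIC)
o=np.zeros((330,780,3),np.uint8);o[:,:390]=a;o[:300,390:]=b
cv2.imwrite('pics/c6.png',o)
E
```

```text
time: 7.22
tcp_pos: [0.4506, 0.0603, 0.2091]
tool_rot: [[-1.0, 0.001, 0.001], [0.001, 1.0, 0.0], [-0.001, 0.0, -1.0]]
wrist_force: [-0.0, 0.8, -0.9]
opening: 0.002
grasp_force: 0.0
time: 7.88
tcp_pos: [0.4957, 0.2665, 0.2086]
tool_rot: [[-1.0, -0.002, 0.0], [-0.002, 1.0, 0.001], [-0.0, 0.001, -1.0]]
wrist_force: [0.1, -1.0, 0.5]
opening: 0.011
grasp_force: 0.0
```

View pics/c6.png

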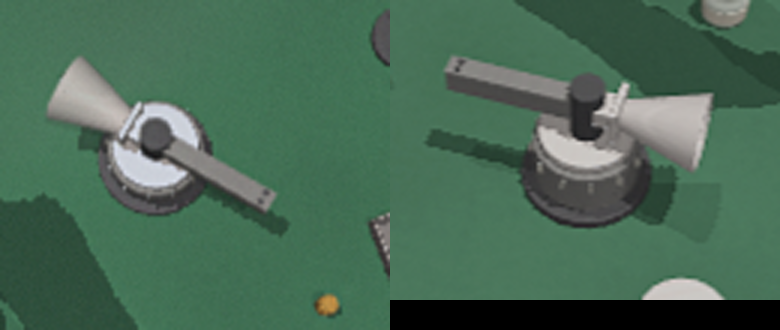

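The clear view shows the tail's end edge from (276,188) to (263,212) in the left crop, and from (453,56) to (445,67) in the right one. The horn's mouth mid is at (63,87) on the left.

Run:
```python
from h import *
np.set_printoptions(precision=4,suppress=True)
t=lambda x,y:(x/3+199.7,y/3+139.7)
s=lambda x,y:((x-390)/3+189.7,y/3+169.7)
A=tri(t(156,134),s(588,86));B=tri(t(269.5,200),s(449,62));print(A,B)
ang=lambda d:np.degrees(np.arctan2(d[1],d[0]))
A0=np.array([.542,0])
te=onz('top',t(269.5,200),.118)[:2];ts=onz('scene',s(449,62),.118)[:2];m=onz('top',t(63.5,87),.105)[:2]
for n,d in(('tail top',A0-te),('tail scene',A0-ts),('mouth',m-A0),('mouth-tail',m-te)):print(n,np.hypot(*d),ang(d))
P=np.array([.706,.297])
d=(m-te)/np.linalg.norm(m-te);v=P-te;print('miss mm',1000*(d[0]*v[1]-d[1]*v[0]))
```

```text
(array([ 0.5415, -0.0011,  0.1314]), np.float64(0.00045444249132665536)) (array([ 0.4795, -0.1129,  0.121 ]), np.float64(0.002293517475970579))
tail top 0.12801052156817974 61.090339880819066
tail scene 0.13129198119913985 60.1455033434426
mouth 0.10521952139741077 60.2991418745
mouth-tail 0.23322453678019614 60.73339901423939
miss mm 2.926936746107167
```

Aim is good, with a miss of about 3 mm. Now the button.

```bash
python3 -m jog '[{"jaw":0,"x":0,"y":0.7,"z":0,"rx":0,"ry":0,"rz":0},{"jaw":0,"x":0.05,"y":0.8,"z":0,"rx":0,"ry":0,"rz":0},{"jaw":0,"x":0,"y":0.5,"z":0.4,"rx":0,"ry":0,"rz":0},{"jaw":0,"x":0,"y":0,"z":0.9,"rx":0,"ry":0,"rz":0},{"jaw":0,"x":0,"y":0,"z":0.9,"rx":0,"ry":0,"rz":0},{"jaw":0,"x":0,"y":0,"z":0.9,"rx":0,"ry":0,"rz":0},{"jaw":0,"x":0,"y":0,"z":0.7,"rx":0,"ry":0,"rz":0},{"jaw":0,"x":0,"y":0,"z":0,"rx":0,"ry":0,"rz":0}]'
python3 -m jog '[{"jaw":0,"x":0,"y":0,"z":0.1,"rx":0,"ry":0,"rz":0},{"jaw":0,"x":0,"y":0,"z":0.1,"rx":0,"ry":0,"rz":0},{"jaw":0,"x":0,"y":0,"z":0.1,"rx":0,"ry":0,"rz":0},{"jaw":0,"x":0,"y":0,"z":0,"rx":0,"ry":0,"rz":0},{"jaw":0,"x":0,"y":0,"z":0,"rx":0,"ry":0,"rz":0}]'
```

```text
time: 8.65
tcp_pos: [0.4924, 0.3195, 0.0907]
tool_rot: [[-1.0, 0.002, -0.005], [0.002, 1.0, -0.005], [0.005, -0.005, -1.0]]
wrist_force: [0.5, -0.0, 0.3]
opening: 0.009
grasp_force: 0.0
time: 9.07
tcp_pos: [0.4947, 0.3232, 0.0865]
tool_rot: [[-1.0, 0.001, 0.001], [0.001, 1.0, 0.001], [-0.001, 0.001, -1.0]]
wrist_force: [0.8, 0.1, 0.7]
opening: 0.005
grasp_force: 0.0
```

```bash
python3 -m jog '[{"jaw":0,"x":0,"y":0.03,"z":0.2,"rx":0,"ry":0,"rz":0},{"jaw":0,"x":0,"y":0,"z":0.2,"rx":0,"ry":0,"rz":0},{"jaw":0,"x":0,"y":0,"z":0,"rx":0,"ry":0,"rz":0},{"jaw":0,"x":0,"y":0,"z":0,"rx":0,"ry":0,"rz":0}]'
python3 -m jog '[{"jaw":0,"x":0,"y":0,"z":0.12,"rx":0,"ry":0,"rz":0},{"jaw":0,"x":0,"y":0,"z":0,"rx":0,"ry":0,"rz":0},{"jaw":0,"x":0,"y":0,"z":0,"rx":0,"ry":0,"rz":0}]'
```

```text
time: 9.4
tcp_pos: [0.4944, 0.3243, 0.0735]
tool_rot: [[-1.0, 0.0, 0.0], [0.0, 1.0, 0.0], [-0.0, 0.0, -1.0]]
wrist_force: [0.6, 1.0, 3.0]
opening: 0.007
grasp_force: 1.2
time: 9.65
tcp_pos: [0.4945, 0.3243, 0.0705]
tool_rot: [[-1.0, 0.0, 0.001], [0.0, 1.0, 0.001], [-0.001, 0.001, -1.0]]
wrist_force: [0.2, -0.0, 5.7]
opening: 0.005
grasp_force: 2.7
```

```bash
python3 -m jog '[{"jaw":0,"x":0,"y":0,"z":0.08,"rx":0,"ry":0,"rz":0},{"jaw":0,"x":0,"y":0,"z":0,"rx":0,"ry":0,"rz":0},{"jaw":0,"x":0,"y":0,"z":0,"rx":0,"ry":0,"rz":0}]'
```

```text
time: 9.9
tcp_pos: [0.4946, 0.3244, 0.07]
tool_rot: [[-1.0, 0.001, 0.001], [0.001, 1.0, 0.001], [-0.001, 0.001, -1.0]]
wrist_force: [-5.9, -3.7, 24.3]
opening: 0.006
grasp_force: 11.7
```

The button is hard on its stop, so it's fully pressed. Next I release it, back off and check the final state.

```bash
python3 -m jog '[{"jaw":0,"x":0,"y":0,"z":-0.2,"rx":0,"ry":0,"rz":0},{"jaw":0,"x":0,"y":0,"z":-0.6,"rx":0,"ry":0,"rz":0},{"jaw":0,"x":0,"y":0,"z":-0.9,"rx":0,"ry":0,"rz":0},{"jaw":0,"x":0,"y":0,"z":-0.9,"rx":0,"ry":0,"rz":0},{"jaw":0,"x":0,"y":0,"z":-0.9,"rx":0,"ry":0,"rz":0},{"jaw":0,"x":0,"y":0,"z":-0.4,"rx":0,"ry":0,"rz":0},{"jaw":0,"x":0,"y":0,"z":0,"rx":0,"ry":0,"rz":0},{"jaw":0,"x":0,"y":0,"z":0,"rx":0,"ry":0,"rz":0}]'
python3 - <<'E'
from workcell import ctrl
import cv2,numpy as np
for n in('top','scene'):
    a=ctrl.grab_frame(n)['img'];b=cv2.imread(f'pics/{n}9.png')
    r=(slice(140,250),slice(200,330)) if n=='top' else (slice(170,270),slice(190,320))
    print(n,(cv2.absdiff(a,b)[r].max(2)>60).mean())
print(ctrl.sign_off())
E
```

```text
time: 10.57
tcp_pos: [0.4941, 0.3238, 0.1841]
tool_rot: [[-1.0, 0.001, 0.0], [0.001, 1.0, -0.0], [-0.0, -0.0, -1.0]]
wrist_force: [0.1, -0.3, -0.9]
opening: 0.006
grasp_force: 0.0
top 0.0
scene 0.0
the job is handed in; nothing more can be done
None
```

I swung the horn round to aim at the panel, about 3 mm off its middle by camera measurement, took the finger off, pressed the button to its stop and released it, then handed in at about 10.7 s; no verdict came back.

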